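Clamp the seal-fitting mandrel in the bench collet

ROBOT

A 6-joint arm with a two-finger parallel gripper is mounted at the origin on the work surface. World frame = base frame: x ahead of the robot, y to its left, z up, the work surface at z = 0. Lengths are in m, angles in rad, forces in N, time in s.
With the tool pointing down it reaches from about 0.35 to 0.85 m from the base axis. Payload 8.1 kg.
Tool frame: the origin (TCP) lies on the mounting face of the last link; the fingertips stand 186 mm ahead of it and the grasp point (between the pads) lies 167 mm ahead of it; z points along the fingers, y is the line along which they close (so a half turn about z gives the same grasp; the last joint's range is limited). The gripper opens to 93 mm and grips with 3 to 60 N. Pads are 15 mm wide; open, the fingers measure 128 mm over their backs; the gripper's body (75 mm by 188 mm) begins 65 mm behind the grasp point.
Start: joints at [-1.362, 0.13, 1.488, -0, 1.523, -0.085], TCP at [0.174, -0.574, 0.405] pointing down, gripper open.
Joint ranges: [-2.96, 2.96], [-0.89, 2.26], [0.02, 2.5], [-1.34, 4.48], [0, 2.73], [-2.66, 2.66]. Speed limits (rad/s): [2.39, 2.39, 2.79, 3.14, 3.14, 3.14].

INTERFACE

Orientations are given as a rotation vector (axis times angle).
In Python, from plant import * gives the robot as it stands. The module is installed in compiled form; this text tells all that it offers.
- The arm moves only by the tool arm_command, never from a script. Its argument "increments" is a list of rows, each a list of 6 numbers: the shift along the tool's x, y, z in units of 0.2 m (1.0 is 0.2 m), then the turn, a rotation vector about the tool's x, y, z in units of pi rad (1.0 is pi rad). A call has exactly 5 rows; each row is the pose to reach, as a shift and turn from the pose commanded when the call began, along the tool's axes at that moment, turning the shorter way round; what a row does not reach only later rows make up. A row lasts 1/8 s, in which the tool goes at most 62.5 mm and 10.7 degrees, less where a joint would pass 70% of its speed; a pose out of reach is approached as far as the arm can. A call with a number of a shift or a turn outside -1 to 1 is refused whole. A call with a gripper value outside its range is refused whole. "fingers" is the closure, from -1 (fully open) to 1 (shut), set as the call begins (left out, the last holds). The fingers move at their own pace and stop on an object; "force" is the grip in N (left out, the last holds). Time passes only in rows, so rows that repeat a pose let the fingers close, or fill a call up. It gives the time, the measured TCP pose, the force, the opening and the grip force at its end, in the units of the state.
- read_state(): the state, without advancing time (a new reading comes with each control period).
- read_camera(name): name is "scene" or "top"; returns a dict with "image" (400x640x3 uint8, red, green, blue), "fx", "fy", "cx", "cy" (pixels), "T" (4x4, takes a point from camera to world coordinates). Camera axes: x right, y down, z forward; pixel columns grow to the right and rows downward; lengths in m; the calibration is good to about 2 mm. A picture is of the moment at which its call begins. There is no depth.
- close_job(): hands the job in; it is judged then, once.
The state is a dict: "t": time; "q": joint angles; "dq": joint speeds; "joint_torque": joint torques, N m; "tool_pos": TCP position; "orientation": TCP orientation; "force": force on the tool from outside, world axes, zero at the start; "wrist_torque": the same for the moment, N m; "opening": finger opening in m; "gripper_force": force on a finger pad.
Only numpy, scipy, OpenCV 4.12 (cv2) and the standard library are available. Lean on these libraries where they do the work, as an engineer would, in place of code of your own. Each camera call takes 0.05 s, during which the arm holds its last target. There are 200 camera calls.

TASK

Take the mandrel with the plain round head out of the rack, set its shank in the bench collet and press it gently, past the spring catch, until it is fully home on the stop. Then turn the collet's nut clockwise until the jaws grip the shank firmly, without over-tightening, and let go, leaving the mandrel still fully home and upright and everything else in its place.

Things in the scene. Friction and masses are not known exactly. Their poses are not given: they have to be found in the camera images.
- mandrel_head (a point): centre of the plain round grey head (18 mm diameter, 26 mm tall) of the mandrel to be clamped, about 90 g. Under the head is a steel shank, 12 mm diameter, 44 mm long. z points from foot to head; the head's underside is 13 mm below this point, the foot 57 mm below. It hangs upright in the rack, head's underside on the rack's top, 50 mm above the bench.
- mandrel_foot (a point): centre of the foot of that mandrel's shank, z up along the mandrel. The lowest 6 mm of the shank taper to 8 mm diameter.
- slim_head (a point): the other mandrel in the rack, to be left there: 8 mm shank, head with a 24 mm wide flange below and a 12 mm neck above, 26 mm tall in all; this point is half-way up the head.
- rack: fixed white plastic block 70 x 150 x 50 mm (x, y, z), origin at the centre of its underside; two holes of 14 mm diameter at 40 mm to either side of its centre along its own y, one mandrel in each (which is where varies).
- mouth (a point): centre of the rim of the bench collet's mouth, on its upright axis, 90 mm above the bench, z up. The collet is fixed, on a 110 x 90 x 16 mm base plate. The mouth is a funnel 20 mm wide, narrowing within 5 mm to a bore of 14 mm, 40 mm deep from the mouth to the stop. When the mandrel is fully home its head's underside stands 4 mm above the mouth.
- nut_centre (a point): centre of the collet's knurled round steel nut, 44 mm diameter, 26 mm tall, around the mouth, its top flush with the mouth. Below it the neck is 34 mm in diameter. Clockwise from above closes three jaws on the shank; the nut stays where it is left. It starts open by an unknown amount: 0.5 to 2.2 rad brings the jaws onto the shank, perhaps in several grasps.
- jaw0: one of three steel jaws in the bore, hidden by the nut; this origin does not move. The nut's own friction is a steady 0.3 N m (at a standstill it can read with either sign); once the jaws bite, the torque rises above that steady value by about 0.45 N m per rad. A firm grip (20 to 50 N a jaw) is a rise of 0.12 to 0.28 N m; over 0.35 N m is over-tight (some 70 N).
- jaw1: the second jaw, like the first.
- jaw2: the third jaw, like the first.
- mandrel: the mandrel to be clamped as a whole, origin at the centre of its foot.
- stop: solid steel stop at the bottom of the bore, origin at the centre of its top face, 50 mm above the bench. A spring catch in the bore holds the foot up some 25 mm above the stop; a push of 6 to 10 N takes the shank past it, then it slides on against 3 to 8 N of drag until it meets the stop. Pressing on the stop with 10 to 25 N is ample, over 45 N harmful.
- slim: the other mandrel as a whole, origin at its foot.
- vial: amber bottle, 44 mm diameter, 85 mm tall, standing on the bench, origin under its centre; leave it alone.
- wrench: steel wrench 150 mm long lying on the bench; leave it alone.
- tray: open white tray 80 x 100 x 25 mm on the bench, origin under its centre; leave it alone.

How it is judged:
By the outcome, as a careful person would: the job done as asked, in the order asked, and still so for the second after the job is handed in, with the robot touching nothing.
It also fails if it takes over 72 s, if anything falls off the work surface, if the arm or the gripper's body presses on something with over 40 N, if the wrist force passes 120 N, or if a joint passes its speed limit or range.

## Working session

There is one attempt and no reset: what is moved stays moved. The work goes in short steps, Python scripts to look and compute and a tool call to move; the robot and the scene stay as the last step left them, time stands still between calls to the robot, and variables do not carry over. Pictures are saved under pics/ and viewed, at most 10 in all, crops included, and the job is handed in when it is done.

Besides the shell and the picture viewer there is one more tool, called after "Call:" as a command line: name --pt "numbers of a row" for each row, then --argument value for the rest. arm_command: Moves the arm, as the interface text tells. Shifts and turns lie within -1 to 1; 1 stands for 0.2 m of shift or pi rad of turn. Its arguments: {"type":"object","properties":{"increments":{"type":"array","items":{"type":"array","items":{"type":"number","minimum":-1,"maximum":1}}},"fingers":{"type":"number"},"force":{"type":"number"}},"required":["increments"]}

```bash
mkdir -p pics
python3 - <<'E'
from plant import *
import cv2
for n in("scene","top"):
    c=read_camera(n); cv2.imwrite(f"pics/{n}0.png",c["image"][:,:,::-1]); print(n,c["fx"],c["fy"],c["cx"],c["cy"]);print(c["T"].round(4).tolist())
s=read_state(); print({k:(v if isinstance(v,float) else [round(float(x),4) for x in v]) for k,v in s.items()})
E
```

```text
scene 367.35148371889045 367.35148371889045 326.7483852302405 202.37390681315276
[[-0.7761, 0.3958, -0.4909, 1.0244], [0.6304, 0.5062, -0.5885, 0.4995], [0.0156, -0.7662, -0.6424, 0.6726], [0.0, 0.0, 0.0, 1.0]]
top 520.4845511102949 520.4845511102949 317.1464480195027 193.02267857986314
[[-0.0182, -0.9811, 0.1925, 0.3408], [-0.9998, 0.0192, 0.0035, -0.0619], [-0.0071, -0.1924, -0.9813, 1.3031], [0.0, 0.0, 0.0, 1.0]]
{'t': 0.1, 'q': [-1.3624, 0.1311, 1.4892, -0.0, 1.523, -0.0854], 'dq': [-0.0002, -0.0032, -0.0037, -0.0001, -0.0012, 0.0016], 'joint_torque': [0.0019, -56.1342, -49.3097, 0.0771, 0.0292, -0.0], 'tool_pos': [0.1737, -0.5741, 0.4038], 'orientation': [-3.1061, -0.4595, 0.0002], 'force': [0.0358, -0.1519, -0.1352], 'wrist_torque': [-0.0049, -0.0325, -0.0395], 'gripper_force': 0.0, 'opening': 0.0930913057984009}
```

View pics/scene0.png

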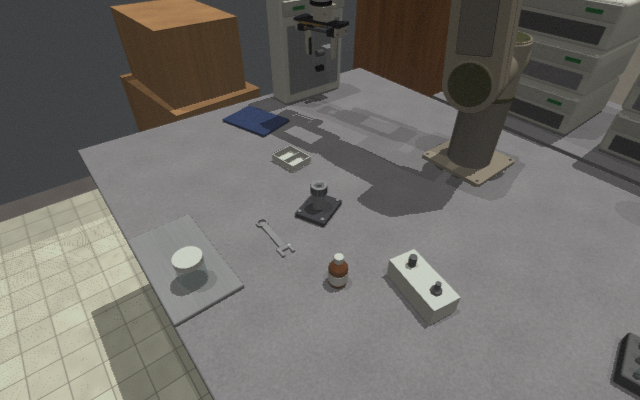

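View pics/top0.png

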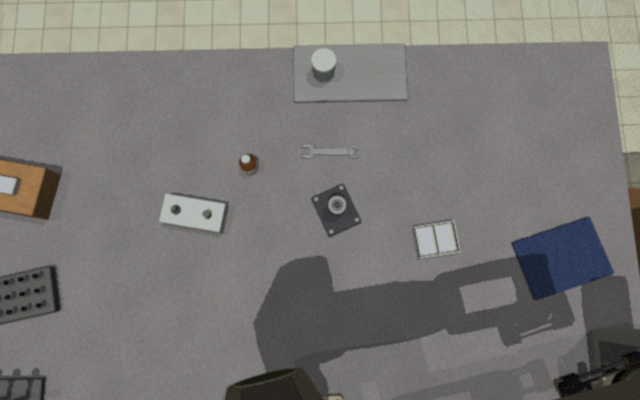

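Scene: rack at scene (423,285) / top (193,213) with two heads; collet at scene (319,190) / top (337,205); vial near (248,162) top. I'll crop enlarged.

Run:
```python
import cv2,numpy as np
s=cv2.imread("pics/scene0.png");t=cv2.imread("pics/top0.png")
f=lambda im,x,y,w,h,k:cv2.resize(im[y:y+h,x:x+w],None,fx=k,fy=k,interpolation=cv2.INTER_CUBIC)
a=f(s,380,240,80,60,5);b=f(s,285,170,80,60,5);c=f(t,155,183,80,60,5);d=f(t,300,175,80,60,5)
cv2.imwrite("pics/crop.png",np.vstack([np.hstack([a,b]),np.hstack([c,d])]))
```

```text
(no output)
```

View pics/crop.png

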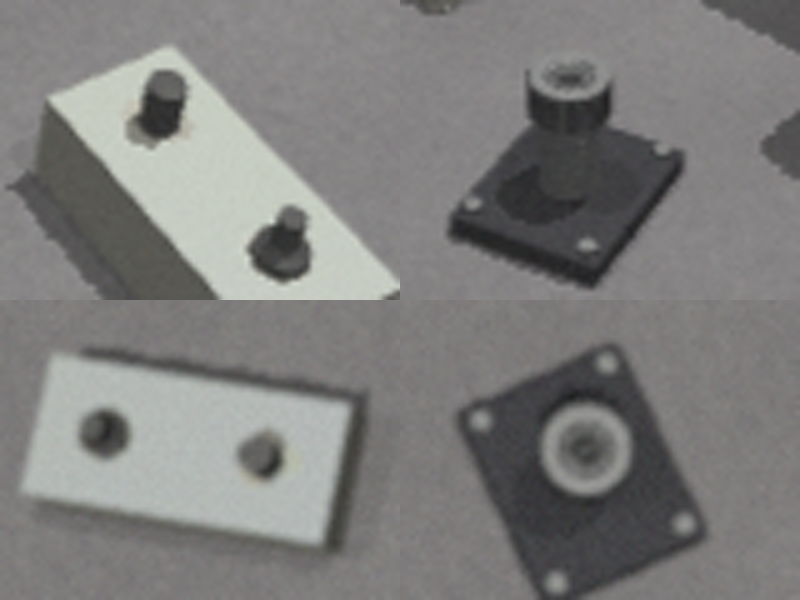

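```bash
cat > h.py <<'E'
import numpy as np
from plant import *
K={"scene":(367.3515,326.7484,202.3739,np.array([[-0.7761,0.3958,-0.4909,1.0244],[0.6304,0.5062,-0.5885,0.4995],[0.0156,-0.7662,-0.6424,0.6726]])),
"top":(520.4846,317.1464,193.0227,np.array([[-0.0182,-0.9811,0.1925,0.3408],[-0.9998,0.0192,0.0035,-0.0619],[-0.0071,-0.1924,-0.9813,1.3031]]))}
def w(n,u,v,z):
    f,cx,cy,T=K[n]; d=T[:,:3]@[(u-cx)/f,(v-cy)/f,1]; p=T[:,3]; return (p+d*(z-p[2])/d[2])[:2]
def cr(x0,y0,a,b,k=5): return x0+(a+.5)/k-.5, y0+(b+.5)/k-.5
E
python3 - <<'E'
from h import *
for nm,n,p,z in [("plain","scene",cr(380,240,166,82),.076),("plain","top",cr(155,183,259,153),.076),
("slim","scene",cr(380,240,293,214),.076),("slim","top",cr(155,183,98,131),.076),
("nut","scene",cr(285,170,170,72),.09),("nut","top",cr(300,175,186,148),.09),
("rk","top",cr(155,183,52,53),.05),("rk","top",cr(155,183,355,103),.05),("rk","top",cr(155,183,325,245),.05),("rk","top",cr(155,183,22,193),.05),
("rk","scene",cr(380,240,172,45),.05),("rk","scene",cr(380,240,48,98),.05),
("vial","top",(248,160),.08),("tray","top",(436,239),.02)]: print(nm,n,w(n,*p,z).round(4))
E
```

```text
plain scene [0.5356 0.2078]
plain top [0.5376 0.2078]
slim scene [0.5497 0.2867]
slim top [0.5498 0.2852]
nut scene [ 0.5487 -0.1056]
nut top [ 0.5509 -0.1035]
rk top [0.5935 0.3166]
rk top [0.5656 0.167 ]
rk top [0.4961 0.1805]
rk top [0.5243 0.3285]
rk scene [0.4947 0.1818]
rk scene [0.5633 0.1686]
vial top [0.6657 0.1088]
tray top [ 0.4713 -0.3482]
```

```bash
cat >> h.py <<'E'
from scipy.spatial.transform import Rotation as Ro
def go(x,y,z,a):
    "increments from measured pose to GRASP POINT x,y,z, tool y at world angle a deg (mod 180 nearest), pointing down"
    s=read_state(); R=Ro.from_rotvec(s["orientation"]); p=np.array(s["tool_pos"])
    d=R.inv().apply(np.array([x,y,z+.167])-p)/.2
    c=[R.inv()*Ro.from_euler("z",a+90+k,degrees=True)*Ro.from_matrix(np.diag([1.,-1,-1])) for k in(0,180)]
    r=min((q.as_rotvec()/np.pi for q in c),key=np.linalg.norm)
    print(np.r_[d,r].round(4).tolist())
    ya=R.apply([0,1,0]);g=p+R.apply([0,0,.167])
    print("t",round(s["t"],2),"gp",g.round(4),"yang",round(np.degrees(np.arctan2(ya[1],ya[0])),2),"F",np.round(s["force"],1),"M",np.round(s["wrist_torque"],3),"q6",round(s["q"][5],3),"op",s["opening"])
E
python3 -c "
from h import *
go(.537,.208,.15,-10.6)"
```

```text
[2.8707, -3.2162, 0.4396, -0.0004, -0.0003, -0.3476]
t 0.1 gp [ 0.1737 -0.5738  0.2368] yang -73.17 F [ 0.  -0.2 -0.1] M [-0.005 -0.032 -0.039] q6 -0.085 op 0.0930913057984009
```

Call:
arm_command --pt "0.2 -0.22 0 0 0 0" --pt "0.4 -0.44 0 0 0 0" --pt "0.6 -0.66 0 0 0 0" --pt "0.8 -0.9 0 0 0 0" --pt "0.9 -1.0 0 0 0 0" --fingers -1

```text
t: 0.72
tool_pos: [0.2888, -0.3281, 0.4044]
orientation: [-3.107, -0.463, -0.0]
force: [-0.7, 0.2, -0.4]
opening: 0.093
gripper_force: 0.0
```

Call:
arm_command --pt "0.2 -0.22 0 0 0 0" --pt "0.4 -0.44 0 0 0 0" --pt "0.6 -0.66 0 0 0 0" --pt "0.8 -0.9 0 0 0 0" --pt "0.9 -1.0 0 0 0 0"

```text
t: 1.35
tool_pos: [0.4029, -0.0844, 0.4045]
orientation: [-3.106, -0.464, -0.0]
force: [0.7, -0.9, -0.0]
opening: 0.0931
gripper_force: 0.0
```

Call:
arm_command --pt "0.2 -0.22 0 0 0 -0.05" --pt "0.4 -0.44 0.05 0 0 -0.1" --pt "0.6 -0.66 0.1 0 0 -0.15" --pt "0.8 -0.9 0.15 0 0 -0.2" --pt "0.9 -1.0 0.2 0 0 -0.25"

```text
t: 1.98
tool_pos: [0.5172, 0.1593, 0.3638]
orientation: [-2.688, -1.624, 0.001]
force: [-0.1, -0.5, 0.8]
opening: 0.0927
gripper_force: 0.0
```

```bash
python3 -c "
from h import *
go(.537,.208,.13,-10.6)"
```

```text
[0.2616, -0.0251, 0.3338, -0.0003, -0.0, -0.0951]
t 1.98 gp [0.517  0.1594 0.1968] yang -27.72 F [-0.1 -0.5  0.8] M [-0.02  -0.067  0.042] q6 0.688 op 0.0926572913840544
```

Call:
arm_command --pt "0.13 -0.012 0.1 0 0 -0.05" --pt "0.2616 -0.0251 0.2 0 0 -0.0951" --pt "0.2616 -0.0251 0.3 0 0 -0.0951" --pt "0.2616 -0.0251 0.334 0 0 -0.0951" --pt "0.2616 -0.0251 0.334 0 0 -0.0951" --fingers -0.3

```text
t: 2.6
tool_pos: [0.5368, 0.204, 0.2974]
orientation: [-2.427, -1.994, 0.002]
force: [-0.4, -0.6, 0.4]
opening: 0.0606
gripper_force: 0.0
```

```bash
python3 -c "
from h import *
import cv2
go(.537,.208,.073,-10.6)
f=lambda im,x,y,w,h,k:cv2.resize(im[y:y+h,x:x+w],None,fx=k,fy=k,interpolation=cv2.INTER_CUBIC)
cv2.imwrite('pics/c1.png',cv2.hconcat([f(read_camera('scene')['image'],360,200,100,100,4),f(read_camera('top')['image'],150,160,100,100,4)])[:,:,::-1])"
```

```text
[0.0198, -0.0027, 0.2872, -0.0004, 0.0002, -0.0032]
t 2.6 gp [0.5366 0.2039 0.1304] yang -11.17 F [-0.4 -0.6  0.4] M [-0.04  -0.047 -0.002] q6 0.469 op 0.06056555199528602
```

View pics/c1.png

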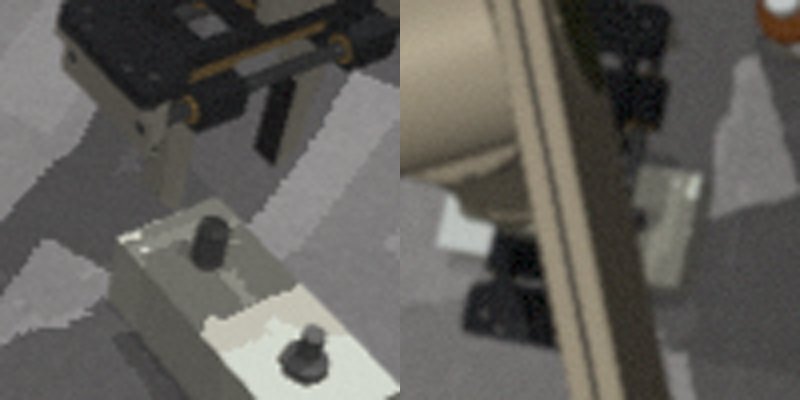

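The left crop shows the fingers straddling the plain head at about (210,245). I'll check that the lag has settled.

```bash
python3 -c "
from h import *
go(.537,.208,.073,-10.6)"
```

```text
[0.0179, -0.0059, 0.2945, 0.0004, -0.0001, -0.003]
t 2.7 gp [0.5376 0.2043 0.1319] yang -11.14 F [-0.2 -0.3  1.1] M [-0.087 -0.059 -0.067] q6 0.469 op 0.06041078192133448
```

Call:
arm_command --pt "0.018 -0.006 0.08 0 0 -0.003" --pt "0.018 -0.006 0.16 0 0 -0.003" --pt "0.018 -0.006 0.22 0 0 -0.003" --pt "0.018 -0.006 0.22 0 0 -0.003" --pt "0.018 -0.006 0.22 0 0 -0.003"

```text
t: 3.32
tool_pos: [0.5368, 0.2087, 0.2541]
orientation: [2.416, 2.009, 0.0]
force: [0.3, 0.6, -0.4]
opening: 0.0605
gripper_force: 0.0
```

```bash
python3 -c "
from h import *
go(.537,.208,.073,-10.6)"
```

```text
[-0.0031, 0.0016, 0.0704, 0.0, -0.0, 0.0005]
t 3.33 gp [0.5368 0.2087 0.0871] yang -10.51 F [ 0.3  0.6 -0.4] M [-0.04  -0.093 -0.028] q6 0.465 op 0.06045484376140434
```

Call:
arm_command --pt "-0.003 0 0.035 0 0 0" --pt "-0.003 0 0.07 0 0 0" --pt "-0.003 0 0.07 0 0 0" --pt "-0.003 0 0.07 0 0 0" --pt "-0.003 0 0.07 0 0 0"

```text
t: 3.95
tool_pos: [0.5367, 0.2081, 0.2402]
orientation: [2.415, 2.009, 0.001]
force: [-0.4, 0.1, -0.1]
opening: 0.0605
gripper_force: 0.0
```

Call:
arm_command --pt "0 0 0 0 0 0" --pt "0 0 0 0 0 0" --pt "0 0 0 0 0 0" --pt "0 0 0 0 0 0" --pt "0 0 0 0 0 0" --fingers 1 --force 30

```text
t: 4.58
tool_pos: [0.5366, 0.208, 0.2399]
orientation: [-2.416, -2.009, -0.0]
force: [-0.3, 0.1, 0.0]
opening: 0.0175
gripper_force: 30.0
```

```bash
python3 -c "
from h import *
go(.537,.208,.16,-10.6)"
```

```text
[0.0002, 0.0022, -0.4353, 0.0, -0.0, 0.0005]
t 4.58 gp [0.5366 0.208  0.0729] yang -10.51 F [-0.3  0.1  0. ] M [-0.043 -0.018  0.011] q6 0.464 op 0.01750391761045937
```

Call:
arm_command --pt "0 0 -0.1 0 0 0" --pt "0 0 -0.22 0 0 0" --pt "0 0 -0.34 0 0 0" --pt "0 0 -0.46 0 0 0" --pt "0 0 -0.56 0 0 0"

```text
t: 5.2
tool_pos: [0.5366, 0.2081, 0.3541]
orientation: [2.415, 2.008, 0.002]
force: [-0.7, 0.2, -1.1]
opening: 0.0176
gripper_force: 30.0
```

```bash
python3 -c "
from h import *
go(.55,-.1045,.18,-10.6)"
```

```text
[-1.5244, 0.351, 0.0351, 0.0003, -0.0002, 0.0005]
t 5.2 gp [0.5368 0.2081 0.1871] yang -10.51 F [-0.7  0.2 -1.1] M [-0.057 -0.113  0.012] q6 0.464 op 0.01755454846868286
```

Call:
arm_command --pt "-0.1 0.023 0 0 0 0" --pt "-0.3 0.07 0 0 0 0" --pt "-0.5 0.12 0 0 0 0" --pt "-0.7 0.16 0 0 0 0" --pt "-0.9 0.21 0 0 0 0"

```text
t: 5.82
tool_pos: [0.5442, 0.021, 0.3508]
orientation: [-2.415, -2.008, 0.003]
force: [0.1, -0.7, -0.6]
opening: 0.0172
gripper_force: 30.0
```

Call:
arm_command --pt "-0.2 0.05 0 0 0 0" --pt "-0.4 0.09 0 0 0 0" --pt "-0.55 0.125 0 0 0 0" --pt "-0.62 0.14 0 0 0 0" --pt "-0.62 0.14 0 0 0 0"

```text
t: 6.45
tool_pos: [0.5495, -0.1045, 0.3513]
orientation: [-2.417, -2.006, 0.001]
force: [0.1, 0.0, -0.8]
opening: 0.0176
gripper_force: 30.0
```

```bash
python3 -c "
from h import *
import cv2
f=lambda im,x,y,w,h,k:cv2.resize(im[y:y+h,x:x+w],None,fx=k,fy=k,interpolation=cv2.INTER_CUBIC)
cv2.imwrite('pics/c2.png',cv2.hconcat([f(read_camera('scene')['image'],280,130,80,80,5),f(read_camera('top')['image'],295,165,80,80,5)])[:,:,::-1])
go(.55,-.1045,.17,-10.6)"
```

```text
[-0.0069, 0.0026, 0.0728, -0.0002, -0.0002, 0.0005]
t 6.55 gp [ 0.5496 -0.1029  0.1846] yang -10.5 F [-0.4  0.1 -1.4] M [-0.015 -0.097  0.006] q6 -0.094 op 0.017057573549822878
```

View pics/c2.png

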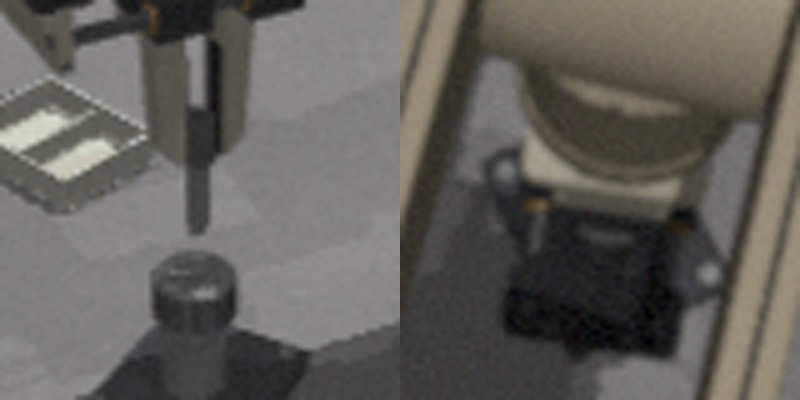

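The mandrel hangs upright, foot at crop (198,232), with the nut top's centre at about (195,274). I'll compare the two positions.

```bash
python3 -c "
from h import *
print(w('scene',*cr(280,130,198,232),.1176), w('scene',*cr(280,130,195,274),.09))"
```

```text
[ 0.54904809 -0.10279696] [ 0.54980602 -0.10427029]
```

Call:
arm_command --pt "-0.007 0.002 0.04 0 0 0" --pt "-0.007 0.002 0.08 0 0 0" --pt "-0.007 0.002 0.12 0 0 0" --pt "-0.007 0.002 0.15 0 0 0" --pt "-0.007 0.002 0.17 0 0 0"

```text
t: 7.18
tool_pos: [0.55, -0.105, 0.3173]
orientation: [-2.415, -2.008, 0.001]
force: [0.7, 0.0, -1.8]
opening: 0.0173
gripper_force: 30.0
```

```bash
python3 -c "
from h import *
go(.55,-.1045,.117,-10.6)"
```

```text
[0.0023, -0.0002, 0.1663, -0.0002, -0.0, 0.0005]
t 7.17 gp [ 0.5499 -0.1049  0.1503] yang -10.5 F [ 0.7  0.  -1.8] M [-0.032 -0.081 -0.007] q6 -0.097 op 0.017313046801430112
```

Call:
arm_command --pt "0 0 0.015 0 0 0" --pt "0 0 0.03 0 0 0" --pt "0 0 0.045 0 0 0" --pt "0 0 0.06 0 0 0" --pt "0 0 0.06 0 0 0"

```text
t: 7.8
tool_pos: [0.5501, -0.1052, 0.3055]
orientation: [2.416, 2.009, -0.0]
force: [2.2, -1.8, -4.3]
opening: 0.0173
gripper_force: 30.0
```

Call:
arm_command --pt "0 0 0.01 0 0 0" --pt "0 0 0.02 0 0 0" --pt "0 0 0.03 0 0 0" --pt "0 0 0.03 0 0 0" --pt "0 0 0.03 0 0 0"

```text
t: 8.43
tool_pos: [0.5505, -0.1051, 0.3006]
orientation: [2.414, 2.008, 0.002]
force: [3.9, -0.6, 3.4]
opening: 0.0171
gripper_force: 30.0
```

```bash
python3 -c "
from h import *
go(.55,-.1045,.117,-10.6)"
```

```text
[0.0025, -0.0032, 0.0831, 0.0006, -0.0, 0.0005]
t 8.43 gp [ 0.5508 -0.1051  0.1336] yang -10.51 F [ 3.9 -0.6  3.4] M [-0.117 -0.778 -0.025] q6 -0.097 op 0.017109638585236165
```

Call:
arm_command --pt "0.0 0.005 0.0 0 0 0" --pt "0 0.005 0.008 0 0 0" --pt "0 0.005 0.016 0 0 0" --pt "0 0.005 0.024 0 0 0" --pt "0 0.005 0.03 0 0 0"

```text
t: 9.05
tool_pos: [0.5512, -0.1053, 0.2943]
orientation: [2.415, 2.009, 0.0]
force: [0.5, -0.2, 7.3]
opening: 0.0173
gripper_force: 30.0
```

```bash
python3 -c "
from h import *
go(.55,-.1045,.117,-10.6)"
```

```text
[0.0027, -0.0065, 0.0517, 0.0001, 0.0, 0.0005]
t 9.05 gp [ 0.5512 -0.1053  0.1273] yang -10.51 F [ 0.5 -0.2  7.3] M [-0.034 -0.146  0.003] q6 -0.097 op 0.01732078080028229
```

Lateral force has vanished and drag is normal. I'll keep going to the stop.

Call:
arm_command --pt "0 0 0.01 0 0 0" --pt "0 0 0.02 0 0 0" --pt "0 0 0.028 0 0 0" --pt "0 0 0.036 0 0 0" --pt "0 0 0.042 0 0 0"

```text
t: 9.68
tool_pos: [0.5512, -0.1053, 0.286]
orientation: [2.415, 2.009, 0.0]
force: [-1.0, -0.5, 6.3]
opening: 0.0174
gripper_force: 30.0
```

```bash
python3 -c "
from h import *
go(.55,-.1045,.117,-10.6)"
```

```text
[0.0028, -0.0065, 0.01, 0.0001, 0.0, 0.0005]
t 9.68 gp [ 0.5512 -0.1053  0.119 ] yang -10.51 F [-1.  -0.5  6.3] M [-0.027 -0.05   0.021] q6 -0.097 op 0.017424314872914657
```

Call:
arm_command --pt "0 0 0.003 0 0 0" --pt "0 0 0.006 0 0 0" --pt "0 0 0.008 0 0 0" --pt "0 0 0.01 0 0 0" --pt "0 0 0.01 0 0 0"

```text
t: 10.3
tool_pos: [0.5512, -0.1053, 0.2839]
orientation: [2.415, 2.009, 0.0]
force: [0.5, 1.3, 4.7]
opening: 0.0176
gripper_force: 30.0
```

```bash
python3 -c "
from h import *
go(.55,-.1045,.117,-10.6)"
```

```text
[0.0028, -0.0064, -0.0007, 0.0001, 0.0, 0.0005]
t 10.3 gp [ 0.5512 -0.1053  0.1169] yang -10.51 F [0.5 1.3 4.7] M [-0.078 -0.236 -0.019] q6 -0.097 op 0.017604190771462584
```

Call:
arm_command --pt "0 0 0.002 0 0 0" --pt "0 0 0.004 0 0 0" --pt "0 0 0.004 0 0 0" --pt "0 0 0.004 0 0 0" --pt "0 0 0.004 0 0 0"

```text
t: 10.92
tool_pos: [0.5512, -0.1053, 0.2838]
orientation: [2.415, 2.008, 0.0]
force: [-2.2, -0.0, 9.9]
opening: 0.0173
gripper_force: 30.0
```

Call:
arm_command --pt "0 0 0.002 0 0 0" --pt "0 0 0.003 0 0 0" --pt "0 0 0.003 0 0 0" --pt "0 0 0.003 0 0 0" --pt "0 0 0.003 0 0 0"

```text
t: 11.55
tool_pos: [0.5513, -0.1053, 0.2837]
orientation: [2.415, 2.008, 0.0]
force: [-3.8, 0.9, 15.4]
opening: 0.0173
gripper_force: 30.0
```

Force rises without further travel, at the expected height: it is on the stop (15 N). Release, then rotate counter-clockwise for the nut grasp.

Call:
arm_command --pt "0 0 0 0 0 0" --pt "0 0 0 0 0 0" --pt "0 0 0 0 0 0" --pt "0 0 0 0 0 0" --pt "0 0 -0.005 0 0 0" --fingers -0.6

```text
t: 12.18
tool_pos: [0.551, -0.1052, 0.2829]
orientation: [-2.415, -2.008, 0.0]
force: [-0.9, -0.0, 0.3]
opening: 0.0626
gripper_force: 0.0
```

Call:
arm_command --pt "0 0 0 0 0 -0.055" --pt "0 0 0 0 0 -0.11" --pt "0 0 0 0 0 -0.165" --pt "0 0 0 0 0 -0.22" --pt "0 0 0 0 0 -0.275"

```text
t: 12.8
tool_pos: [0.5511, -0.1053, 0.2832]
orientation: [1.345, 2.839, -0.0]
force: [-0.1, -0.4, -0.1]
opening: 0.0743
gripper_force: 0.0
```

Call:
arm_command --pt "0 0 0 0 0 -0.055" --pt "0 0 0 0 0 -0.11" --pt "0 0 0 0 0 -0.165" --pt "0 0 0 0 0 -0.22" --pt "0 0 0 0 0 -0.24"

```text
t: 13.42
tool_pos: [0.5511, -0.1052, 0.2832]
orientation: [0.208, 3.135, 0.0]
force: [-0.5, 0.1, -0.4]
opening: 0.0744
gripper_force: 0.0
```

```bash
python3 -c "
from h import *
import cv2
f=lambda im,x,y,w,h,k:cv2.resize(im[y:y+h,x:x+w],None,fx=k,fy=k,interpolation=cv2.INTER_CUBIC)
cv2.imwrite('pics/c3.png',f(read_camera('scene')['image'],270,120,100,100,5)[:,:,::-1])
go(.551,-.105,.086,80)"
```

```text
[0.0006, 0.0011, 0.1509, 0.0, 0.0, 0.0139]
t 13.47 gp [ 0.5511 -0.1052  0.1162] yang 82.5 F [-0.2  0.4  0.9] M [ 0.1   -0.151  0.037] q6 -1.72 op 0.07425805418469814
```

View pics/c3.png

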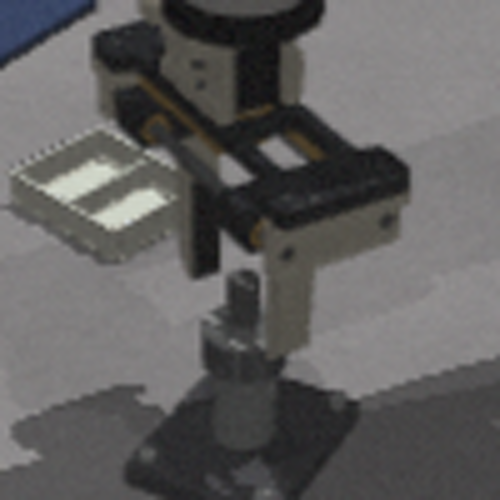

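The mandrel stands upright in the collet (head at crop (242,290)), with the open fingers straddling it. Descend around the nut and grip.

Call:
arm_command --pt "0 0 0.04 0 0 0" --pt "0 0 0.08 0 0 0" --pt "0 0 0.12 0 0 0" --pt "0 0 0.156 0 0 0" --pt "0 0 0.156 0 0 0"

```text
t: 14.1
tool_pos: [0.5507, -0.1051, 0.2509]
orientation: [-0.214, -3.133, -0.001]
force: [0.3, 0.4, -0.0]
opening: 0.0742
gripper_force: 0.0
```

Call:
arm_command --pt "0 0 0 0 0 0" --pt "0 0 0 0 0 0" --pt "0 0 0 0 0 0" --pt "0 0 0 0 0 0" --pt "0 0 0 0 0 0" --fingers 1 --force 50

```text
t: 14.72
tool_pos: [0.5513, -0.1046, 0.2522]
orientation: [0.214, 3.134, 0.002]
force: [0.1, 5.3, 2.0]
opening: 0.0427
gripper_force: 50.0
```

```bash
python3 -c "
from h import *
go(.551,-.105,.086,80)"
```

```text
[0.0011, -0.0023, -0.004, 0.0005, 0.0001, 0.0121]
t 14.72 gp [ 0.5514 -0.1043  0.0852] yang 82.18 F [0.1 5.3 2. ] M [ 0.921 -0.226 -0.255] q6 -1.714 op 0.04273052781499039
```

Call:
arm_command --pt "0 0.0025 0 0 0 0.02" --pt "0 0.0025 0 0 0 0.04" --pt "0 0.0025 0 0 0 0.06" --pt "0 0.0025 0 0 0 0.08" --pt "0 0.0025 0 0 0 0.1"

```text
t: 15.35
tool_pos: [0.5513, -0.1046, 0.2522]
orientation: [0.704, 3.061, 0.0]
force: [1.0, 0.5, 0.3]
opening: 0.0426
gripper_force: 50.0
```

```bash
python3 -c "
from h import *
go(.551,-.105,.086,80)"
```

```text
[0.0003, -0.0025, -0.004, 0.0001, 0.0001, -0.0883]
t 15.35 gp [ 0.5513 -0.1046  0.0852] yang 64.11 F [1.  0.5 0.3] M [ 0.313 -0.189  0.314] q6 -1.398 op 0.04263781776578508
```

Call:
arm_command --pt "0 0 0 0 0 0.02" --pt "0 0 0 0 0 0.04" --pt "0 0 0 0 0 0.06" --pt "0 0 0 0 0 0.08" --pt "0 0 0 0 0 0.1"

```text
t: 15.98
tool_pos: [0.5512, -0.1047, 0.2522]
orientation: [1.174, 2.914, -0.0]
force: [0.1, 0.3, 0.4]
opening: 0.0426
gripper_force: 50.0
```

```bash
python3 -c "
from h import *
go(.551,-.105,.086,80)"
```

```text
[-0.0003, -0.0015, -0.0041, -0.0, 0.0001, -0.1883]
t 15.97 gp [ 0.5512 -0.1048  0.0852] yang 46.1 F [0.1 0.3 0.4] M [ 0.058 -0.025  0.332] q6 -1.084 op 0.042637385191149575
```

Call:
arm_command --pt "0 0 0 0 0 0.015" --pt "0 0 0 0 0 0.03" --pt "0 0 0 0 0 0.045" --pt "0 0 0 0 0 0.06" --pt "0 0 0 0 0 0.075"

```text
t: 16.6
tool_pos: [0.5511, -0.1049, 0.2522]
orientation: [-1.508, -2.756, 0.001]
force: [-1.9, -0.2, 2.6]
opening: 0.043
gripper_force: 50.0
```

```bash
python3 -c "
from h import *
go(.551,-.105,.086,80)"
```

```text
[-0.0004, -0.0006, -0.0041, -0.0002, 0.0, -0.2632]
t 16.6 gp [ 0.551  -0.1049  0.0852] yang 32.63 F [-1.9 -0.2  2.6] M [-0.002  0.114  0.382] q6 -0.849 op 0.04296859482389376
```

Call:
arm_command --pt "0 0 0 0 0 0.01" --pt "0 0 0 0 0 0.02" --pt "0 0 0 0 0 0.03" --pt "0 0 0 0 0 0.04" --pt "0 0 0 0 0 0.05"

```text
t: 17.23
tool_pos: [0.551, -0.1049, 0.2522]
orientation: [-1.72, -2.629, 0.001]
force: [-5.2, -2.4, 5.5]
opening: 0.043
gripper_force: 50.0
```

```bash
python3 -c "
from h import *
go(.551,-.105,.086,80)"
```

```text
[-0.0004, -0.0001, -0.0042, -0.0002, -0.0001, -0.3134]
t 17.23 gp [ 0.5509 -0.105   0.0852] yang 23.6 F [-5.2 -2.4  5.5] M [-0.202  0.659  0.415] q6 -0.691 op 0.04297053154659845
```

Call:
arm_command --pt "0 0 0 0 0 0.01" --pt "0 0 0 0 0 0.02" --pt "0 0 0 0 0 0.03" --pt "0 0 0 0 0 0.04" --pt "0 0 0 0 0 0.05"

```text
t: 17.85
tool_pos: [0.5509, -0.105, 0.2522]
orientation: [-1.921, -2.485, 0.001]
force: [-6.0, -2.0, 6.4]
opening: 0.0428
gripper_force: 50.0
```

```bash
python3 -c "
from h import *
go(.551,-.105,.086,80)"
```

```text
[-0.0003, 0.0004, -0.0042, -0.0003, -0.0001, -0.3633]
t 17.85 gp [ 0.5508 -0.1051  0.0852] yang 14.6 F [-6.  -2.   6.4] M [-0.199  0.746  0.476] q6 -0.534 op 0.0428350799954389
```

Call:
arm_command --pt "0 0 0 0 0 0.006" --pt "0 0 0 0 0 0.012" --pt "0 0 0 0 0 0.018" --pt "0 0 0 0 0 0.024" --pt "0 0 0 0 0 0.03"

```text
t: 18.48
tool_pos: [0.5508, -0.105, 0.2522]
orientation: [-2.035, -2.393, 0.002]
force: [-6.5, -1.3, 7.0]
opening: 0.0431
gripper_force: 50.0
```

```bash
python3 -c "
from h import *
go(.551,-.105,.086,80)"
```

```text
[-0.0003, 0.0007, -0.0042, -0.0004, -0.0001, -0.3932]
t 18.48 gp [ 0.5507 -0.1051  0.0852] yang 9.23 F [-6.5 -1.3  7. ] M [-0.251  0.842  0.548] q6 -0.44 op 0.0430842575033458
```

The torque has risen by about 0.22 N m, inside the firm band. Release and retreat.

Call:
arm_command --pt "0 0 0 0 0 0" --pt "0 0 0 0 0 0" --pt "0 0 0 0 0 0" --pt "0 0 0 0 0 0" --pt "0 0 0 0 0 0" --fingers -0.6

```text
t: 19.1
tool_pos: [0.5512, -0.1047, 0.2519]
orientation: [-2.034, -2.394, -0.0]
force: [-0.3, 0.4, 0.3]
opening: 0.0741
gripper_force: 0.0
```

Call:
arm_command --pt "0 0 -0.05 0 0 0" --pt "0 0 -0.15 0 0 0" --pt "0 0 -0.3 0 0 0" --pt "0 0 -0.5 0 0 0" --pt "0 0 -0.7 0 0 0"

```text
t: 19.73
tool_pos: [0.551, -0.1047, 0.3951]
orientation: [2.033, 2.393, 0.001]
force: [0.5, 0.6, -0.1]
opening: 0.0741
gripper_force: 0.0
```

Call:
arm_command --pt "0 -0.2 0 0 0 0" --pt "0 -0.4 0 0 0 0" --pt "0 -0.6 0 0 0 0" --pt "0 -0.7 0 0 0 0" --pt "0 -0.7 0 0 0 0"

```text
t: 20.35
tool_pos: [0.4123, -0.1276, 0.3938]
orientation: [2.034, 2.391, 0.001]
force: [0.5, -0.6, 0.0]
opening: 0.0745
gripper_force: 0.0
```

```bash
python3 -c "
from h import *
import cv2
f=lambda im,x,y,w,h,k:cv2.resize(im[y:y+h,x:x+w],None,fx=k,fy=k,interpolation=cv2.INTER_CUBIC)
cv2.imwrite('pics/c4.png',cv2.hconcat([f(read_camera('scene')['image'],285,150,70,80,5),f(read_camera('top')['image'],300,170,70,80,5)])[:,:,::-1])
go(.551,-.105,.086,80)"
```

```text
[0.0005, 0.6957, 0.703, 0.0004, 0.0008, -0.3929]
t 20.45 gp [ 0.4138 -0.1275  0.2263] yang 9.27 F [-0.4 -0.9  0.2] M [-0.002 -0.088 -0.018] q6 -0.579 op 0.07477535615359909
```

View pics/c4.png

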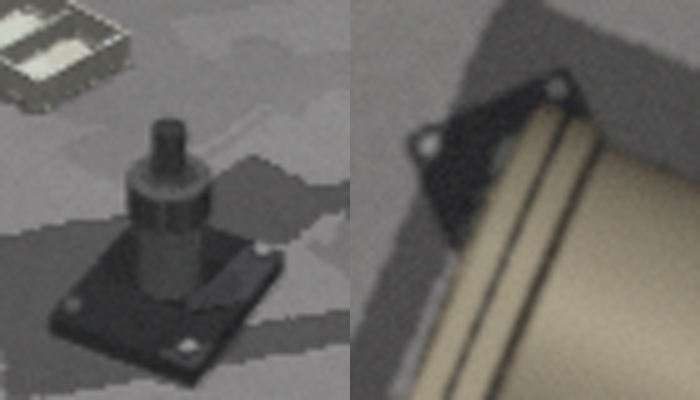

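The left crop shows the mandrel upright in the nut, head top at (169,125). I'll check its height by back-projection (the home height of the top is 0.120), then hand in if it agrees.

```bash
python3 -c "
from h import *
p=w('scene',*cr(285,150,169,126),.120);print(p)
if np.hypot(p[0]-.5505,p[1]+.1045)<.004: print(close_job())"
```

```text
[ 0.54948208 -0.10557993]
the job is handed in; nothing more can be done
None
```

The job is handed in at about 20.5 s: the round-headed mandrel is home on the stop (pressed to 15 N) and upright, the nut is tightened to a torque rise of about 0.22 N m, and the arm is clear.

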